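Take the long coil off its core bar

ROBOT

A 6-joint arm with a two-finger parallel gripper is mounted at the origin on the work surface. World frame = base frame: x ahead of the robot, y to its left, z up, the work surface at z = 0. Lengths are in m, angles in rad, forces in N, time in s.
With the tool pointing down it reaches from about 0.3 to 0.775 m from the base axis. Payload 14.6 kg.
Tool frame: the origin (TCP) lies midway between the tips of the shut fingers; the grasp point (between the pads) lies 19 mm behind it (ctrl.tcp_to_grasp is the distance from the TCP to the grasp point, in m); x points along the fingers, y is the direction in which the jaws open and shut, and the axes are right-handed (so a half turn about x gives the same grasp; the last joint's range is limited). The gripper opens to 94 mm and grips with 3 to 60 N. Pads are 16 mm wide; open, the fingers measure 119 mm over their backs; the gripper's body (75 mm by 177 mm) begins 78 mm behind the grasp point.
Start: joints at [-1.283, 0.3, 1.521, -0, 1.321, -0.067], TCP at [0.191, -0.516, 0.205] pointing down, gripper open.
Joint ranges: [-3.03, 3.03], [-0.79, 2.21], [0.23, 2.52], [-1.04, 4.18], [0, 3.07], [-2.55, 2.55]. Speed limits (rad/s): [2.22, 2.22, 2.57, 3.14, 3.14, 3.14].

INTERFACE

Orientations are given as [roll, pitch, yaw] about the fixed x, y, z axes, in that order (R = Rz(yaw) Ry(pitch) Rx(roll)).
In Python, from station import ctrl gives the robot as it stands.
- The arm moves only by the tool jog_arm, never from a script. Its argument "rows" is one flat list of numbers, 7 for each row, row after row: the shift along the world's x, y, z in m, then the turn, a rotation vector about the world's x, y, z in degrees, then the closure, from 0 (fully open) to 1 (shut). A call has 1 to 8 rows; each row shifts and turns the commanded pose from where the row before left it; what a row does not reach is not made up. A row lasts 1/12 s, in which the tool goes at most 41.7 mm and 7.16 degrees, less where a joint would pass 70% of its speed; a pose out of reach is approached as far as the arm can. A call with a gripper value outside its range is refused whole. The fingers move at their own pace and stop on an object; "squeeze" is the grip in N (left out, the last holds). Time passes only in rows, so rows that do not move let the fingers close. It gives the time, the measured TCP pose, the force and the opening at its end, in the units of the state.
- ctrl.get_obs(): the state, without advancing time (a new reading comes with each control period).
- ctrl.camera(name): name is "scene" or "top" or "wrist"; returns (picture, depth): 384x512x3 uint8, red, green, blue; 384x512 float32, m along the optical axis (not along the pixel's ray), 0 where there is no reading.
- ctrl.camera_model(name): a dict with "K" (3x3 intrinsics, pixels), "dist" ([k1, k2, p1, p2, k3] as OpenCV has them; the pictures are not rectified), "extrinsics" (4x4, takes a point from camera to world coordinates). Camera axes: x right, y down, z forward; pixel columns grow to the right and rows downward; lengths in m; the calibration is good to about 2 mm. A picture is of the moment at which its call begins: read the wrist's pose just before it. camera_model takes no time and is no camera call; for the wrist camera it gives the pose at the moment of the call.
- ctrl.hand_in(): hands the job in, once; it reports no verdict.
The state is a dict: "time_s": time; "qpos": joint angles; "joint_vel": joint speeds; "tau": joint torques, N m; "ee_pos": TCP position; "eef_rot": TCP orientation; "force": force on the tool from outside, world axes, zero at the start; "moment": the same for the moment, N m; "grip_width": finger opening in m.
Only numpy, scipy, OpenCV 4.12 (cv2) and the standard library are available. Lean on these libraries where they do the work, as an engineer would, in place of code of your own. Each camera call takes 0.05 s, during which the arm holds its last target.

TASK

Two coils hang on the iron core bars of two bench stands. Slide the longer coil off the free end of its bar and set it down, without dropping it, inside the empty shallow tray so that it lies flat on the tray floor. Leave the shorter coil where it hangs.

Things in the scene. Friction and masses are not known exactly. Their poses are not given: they have to be found in the camera images.
- coil_long_center (a point): Centre of the longer coil: loose block, about 0.2 kg, copper between black end plates, 56 mm long (its x), 50 mm wide (y), 50 mm tall (z), flat sides. A 30 x 30 mm square hole runs through it along x, walls 10 mm. It hangs on a 16 x 16 mm bar, the hole's roof resting on the bar: its centre is 7 mm below the bar's axis, 14 mm are free under the bar, 7 mm (+-2) on either side. Plain friction.
- long_bar_tip (a point): Centre of the free end face of the longer coil's level 16 x 16 mm steel bar, 120 mm above the table. The bar runs 110 mm from here along +x to a fixed post (30 mm wide, top 15 mm above the bar's axis), so the coil comes off towards -x, roughly towards the robot. z is up. The stand is fixed; its foot (90 mm wide, 15 mm high) lies under the bar from 25 to 155 mm along +x.
- tray_in (a point): Centre of the inner floor of the shallow white open tray, fixed on the table: 160 mm (its x) by 146 mm (its y) outside, walls 4 mm thick, rim 18 mm above the table; the floor lies 4 mm above the table. z is up.
- coil_short_center (a point): Centre of the shorter coil, which must stay: the same make, 50 x 50 mm across, but only 26 mm long along its x axis. It hangs in the same way on the bar of an identical second stand (bar axis along the coil's x axis, free end towards -x).
Mind the look-alikes: they are no part of the job. Leave any turquoise look-alike of the part that bears coil_long_center alone. There is more than one size of the part that bears tray_in; the job needs the smaller.

How it is judged:
By the outcome, as a careful person would: the job done as asked, in the order asked, and still so for the second after the job is handed in, with the robot touching nothing.
It also fails if it takes over 43 s, if anything falls off the work surface, if the arm or the gripper's body presses on something with over 40 N, if the wrist force passes 120 N, or if a joint passes its speed limit or range.

## Working session

There is one attempt and no reset: what is moved stays moved. The work goes in short steps, Python scripts to look and compute and a tool call to move; the robot and the scene stay as the last step left them, time stands still between calls to the robot, and variables do not carry over. Pictures are saved under pics/ and viewed, and the job is handed in when it is done.

Besides the shell and the picture viewer there is one more tool, called after "Call:" as a command line: name --argument value ..., lists and objects as JSON in quotes. jog_arm: Moves the arm, as the interface text tells. Its arguments: {"type":"object","properties":{"rows":{"type":"array"},"squeeze":{"type":"number"}},"required":["rows"]}

```bash
mkdir -p pics; cat > h.py <<'E'
import numpy as np,cv2
from station import ctrl
E
python3 - <<'E'
from h import *
for n in ("scene","top"):
    p,d=ctrl.camera(n); np.savez(n+".npz",p=p,d=d)
    cv2.imwrite(f"pics/{n}1.png",p[:,:,::-1])
    m=ctrl.camera_model(n); print(n,np.round(m["K"],1).tolist(),m["dist"],np.round(m["extrinsics"],3).tolist())
print(ctrl.get_obs())
E
```

```text
scene [[434.9, 0.0, 254.9], [0.0, 434.9, 188.6], [0.0, 0.0, 1.0]] [-0.04365126  0.          0.          0.          0.        ] [[0.701, 0.455, -0.549, 1.011], [0.713, -0.431, 0.553, -0.496], [0.015, -0.779, -0.626, 0.725], [0.0, 0.0, 0.0, 1.0]]
top [[485.3, 0.0, 256.5], [0.0, 485.3, 192.9], [0.0, 0.0, 1.0]] [0.01375374 0.         0.         0.         0.        ] [[-0.01, -0.993, 0.119, 0.324], [-1.0, 0.011, 0.011, 0.057], [-0.012, -0.118, -0.993, 1.29], [0.0, 0.0, 0.0, 1.0]]
{'time_s': 0.1, 'qpos': array([-1.28259493e+00,  3.00398094e-01,  1.52146054e+00, -1.93956073e-05,
        1.32069628e+00, -6.66258325e-02]), 'joint_vel': array([ 1.41206873e-03,  4.97669233e-04, -1.53480093e-05,  8.13868677e-04,
       -6.10585028e-04, -1.69858405e-03]), 'tau': array([ 3.18633749e-03, -5.32642508e+01, -3.53284121e+01,  7.10403803e-02,
        2.35024269e-02, -4.20658921e-05]), 'ee_pos': array([ 0.19100474, -0.51554393,  0.20497737]), 'eef_rot': array([-1.61790025,  1.56983388,  1.87852444]), 'force': array([ 0.26691502, -0.06007251, -1.09842007]), 'moment': array([ 0.00131433, -0.02174032, -0.00286399]), 'grip_width': 0.09426523258155774}
```

View pics/scene1.png

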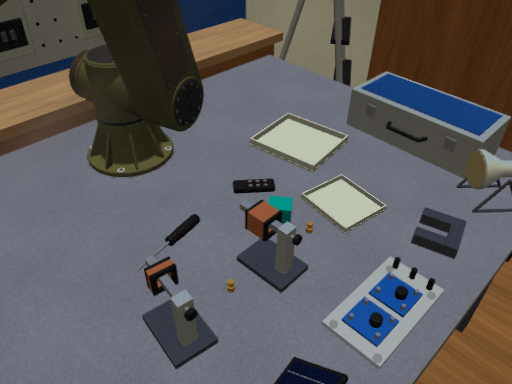

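View pics/top1.png

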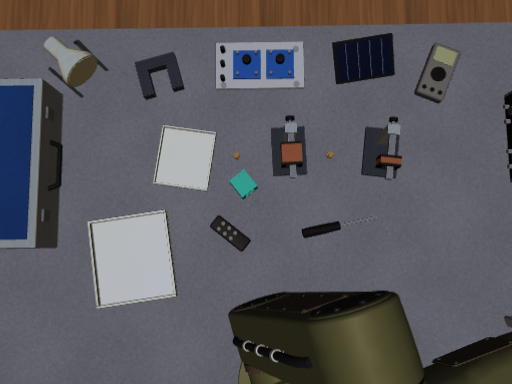

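The top view shows the longer coil at about (291,153), with its bar tip near (293,177). The short coil is at (390,160), the small tray at (186,158), the larger tray at (132,258), and the turquoise look-alike at (243,183). Next I'll measure them.

```bash
cat >> h.py <<'E'
def ray(m,uv):
    uv=np.asarray(uv,float).reshape(-1,1,2)
    n=cv2.undistortPoints(uv,m["K"],np.array(m["dist"]))[:,0]
    E=m["extrinsics"]; d=np.c_[n,np.ones(len(n))]@E[:3,:3].T
    return E[:3,3],d
def onz(m,uv,z):
    o,d=ray(m,uv); return o+d*((z-o[2])/d[:,2])[:,None]
def cloud(m,d):
    v,u=np.mgrid[:d.shape[0],:d.shape[1]]
    o,r=ray(m,np.c_[u.ravel(),v.ravel()]); return (o+r*d.ravel()[:,None]).reshape(*d.shape,3)
E
python3 - <<'E'
from h import *
f=np.load("top.npz");p,d=f["p"],f["d"];m=ctrl.camera_model("top")
hsv=cv2.cvtColor(p,cv2.COLOR_RGB2HSV); C=cloud(m,d)
copper=cv2.inRange(hsv,(0,110,60),(18,255,255))
white=cv2.inRange(hsv,(15,0,170),(50,50,255))|cv2.inRange(hsv,(0,0,185),(180,40,255))
for nm,mk,a in(("copper",copper,60),("white",white,800)):
    cs,_=cv2.findContours(mk,cv2.RETR_EXTERNAL,cv2.CHAIN_APPROX_NONE)
    for c in cs:
        if cv2.contourArea(c)<a: continue
        r=cv2.minAreaRect(c)
        if r[0][1]<40: continue
        mm=np.zeros(mk.shape,np.uint8);cv2.drawContours(mm,[c],-1,1,-1)
        z=np.median(C[mm>0][:,2]); P=onz(m,cv2.boxPoints(r),.138 if nm=="copper" else .018)
        e=np.linalg.norm(np.diff(P,axis=0),axis=1)
        print(nm,r,"z",z.round(4),P.mean(0).round(4),"edges",e.round(4),"corners",P[:,:2].round(3).tolist())
for nm,s in(("long",np.s_[105:190,260:320]),("short",np.s_[105:190,355:415])):
    Q=C[s].reshape(-1,3);
    Q=Q[(Q[:,2]>.118)&(Q[:,2]<.133)]; print(nm,"bar pts",len(Q),Q.min(0).round(3),Q.max(0).round(3))
def crop(p,u0,v0,w,h,k,fn): cv2.imwrite(fn,cv2.resize(p[v0:v0+h,u0:u0+w,::-1],None,fx=k,fy=k,interpolation=cv2.INTER_CUBIC))
crop(p,210,105,120,90,6,"pics/topz.png")
s=np.load("scene.npz")["p"]; crop(s,220,180,120,90,6,"pics/scz.png")
E
```

```text
copper ((390.1890869140625, 159.7987823486328), (20.42983627319336, 6.405029296875), 6.340190887451172) z 0.1374 [ 0.5384 -0.2513  0.138 ] edges [0.0157 0.0486 0.0156] corners [[0.534, -0.226], [0.549, -0.228], [0.543, -0.277], [0.528, -0.274]]
copper ((291.310791015625, 152.09385681152344), (18.859806060791016, 20.579376220703125), 86.8201675415039) z 0.1374 [ 0.5602 -0.0148  0.138 ] edges [0.0497 0.0462 0.0495] corners [[0.582, 0.011], [0.584, -0.039], [0.538, -0.04], [0.536, 0.009]]
white ((132.984619140625, 258.376953125), (81.61485290527344, 74.54486846923828), 82.87498474121094) z 0.0055 [0.3094 0.3946 0.018 ] edges [0.1954 0.2115 0.1915] corners [[0.403, 0.507], [0.425, 0.313], [0.216, 0.284], [0.194, 0.474]]
white ((185.2837677001953, 158.29730224609375), (50.63488006591797, 55.4024543762207), 9.462323188781738) z 0.004 [0.5718 0.2604 0.018 ] edges [0.1497 0.1365 0.1493] corners [[0.51, 0.338], [0.658, 0.316], [0.633, 0.182], [0.486, 0.206]]
long bar pts 252 [ 0.501 -0.04   0.118] [0.657 0.01  0.133]
short bar pts 376 [ 0.495 -0.278  0.118] [ 0.649 -0.226  0.133]
```

```bash
ls pics
```

```text
scene1.png
scz.png
top1.png
topz.png
```

View pics/topz.png

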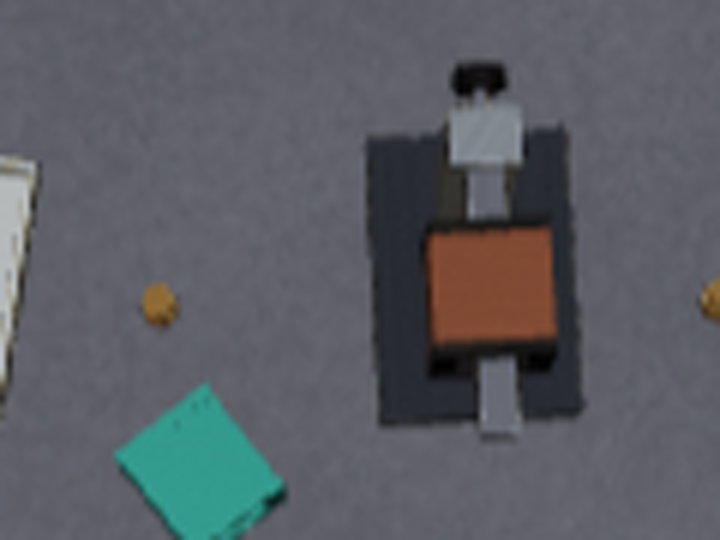

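View pics/scz.png

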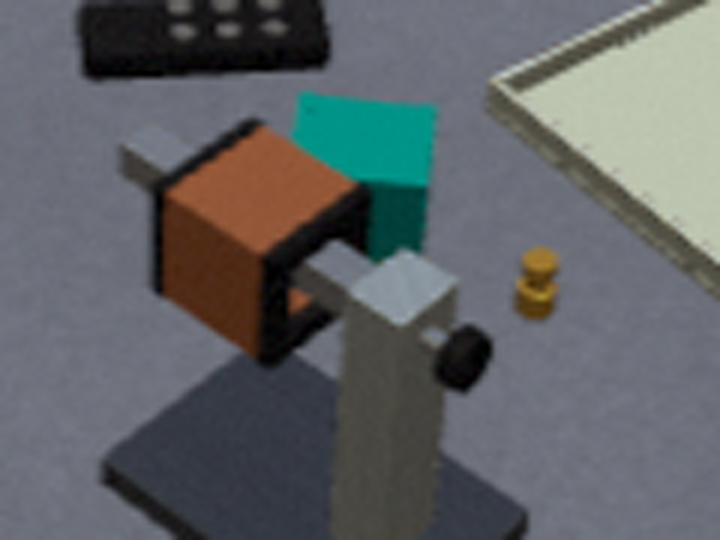

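```bash
python3 - <<'E'
from h import *
from scipy.spatial.transform import Rotation as R
f=np.load("top.npz");p,d=f["p"],f["d"];m=ctrl.camera_model("top")
z=lambda a:[210+a[0]/6-.4,105+a[1]/6-.4]
print("bar",onz(m,[z((468,195)),z((508,195)),z((480,390)),z((519,390)),z((483,430)),z((520,430))],.128).round(4).tolist())
print("foot",onz(m,[z((366,138)),z((566,127)),z((580,412)),z((381,425))],.015).round(4).tolist())
print("coil far/near black edge",onz(m,[z((430,222)),z((550,214)),z((430,352)),z((556,345))],.138).round(4).tolist())
o=ctrl.get_obs(); M=R.from_euler("xyz",o["eef_rot"]).as_matrix(); print(M.round(3))
E
```

```text
bar [[0.5996, -0.007, 0.128], [0.5994, -0.0233, 0.128], [0.5191, -0.0105, 0.128], [0.519, -0.0262, 0.128], [0.5028, -0.0114, 0.128], [0.5026, -0.0263, 0.128]]
foot [[0.653, 0.0319, 0.015], [0.6568, -0.0576, 0.015], [0.5277, -0.0611, 0.015], [0.5229, 0.027, 0.015]]
coil far/near black edge [[0.5863, 0.009, 0.138], [0.589, -0.0393, 0.138], [0.5331, 0.0099, 0.138], [0.5354, -0.0407, 0.138]]
[[-0.     0.347 -0.938]
 [ 0.001 -0.938 -0.347]
 [-1.    -0.001 -0.   ]]
```

Call:
jog_arm --rows '[0.0185,0.025,0.002,0,0,-1,0,0.0185,0.025,0.002,0,0,-1,0,0.0185,0.025,0.002,0,0,-1,0,0.0185,0.025,0.002,0,0,-1,0,0.0185,0.025,0.002,0,0,-1,0,0.0185,0.025,0.002,0,0,-1,0,0.0185,0.025,0.002,0,0,-1,0,0.0185,0.025,0.002,0,0,-1,0]' --squeeze 20

```text
time_s: 0.77
ee_pos: [0.3396, -0.3143, 0.2214]
eef_rot: [-1.136, 1.57, 2.219]
force: [-0.1, -0.2, -0.0]
grip_width: 0.094
```

Call:
jog_arm --rows '[0.0185,0.025,0,0,0,-1,0,0.0185,0.025,0,0,0,-1,0,0.0185,0.025,0,0,0,-1,0,0.0185,0.025,0,0,0,-1,0,0.0185,0.025,0,0,0,-1,0,0.0185,0.025,0,0,0,-1,0,0.0185,0.025,0,0,0,-1,0,0.0185,0.025,0,0,0,-1,0]'

```text
time_s: 1.43
ee_pos: [0.4876, -0.1143, 0.2213]
eef_rot: [-0.337, 1.57, 2.879]
force: [0.0, 0.1, -1.0]
grip_width: 0.0942
```

Call:
jog_arm --rows '[0.0185,0.025,0,0,0,-1,0,0.0185,0.025,0,0,0,-1,0,0.0185,0.025,0,0,0,0,0,0.0185,0.025,0,0,0,0,0,0,0,0,0,0,0,0,0,0,0,0,0,0,0]'

```text
time_s: 1.93
ee_pos: [0.5612, -0.0147, 0.2207]
eef_rot: [-0.101, 1.57, 3.083]
force: [-0.7, -1.6, -0.5]
grip_width: 0.094
```

```bash
python3 - <<'E'
from h import *
from scipy.spatial.transform import Rotation as R
o=ctrl.get_obs(); m=ctrl.camera_model("wrist");p,d=ctrl.camera("wrist");np.savez("w1.npz",p=p,d=d,K=m["K"],dist=m["dist"],E=m["extrinsics"])
cv2.imwrite("pics/w1.png",p[:,:,::-1]); print(R.from_euler("xyz",o["eef_rot"]).as_matrix().round(3),o["ee_pos"]); print(m["extrinsics"].round(3))
E
```

```text
[[-0.001  0.043 -0.999]
 [ 0.    -0.999 -0.043]
 [-1.    -0.     0.001]] [ 0.56121197 -0.01470332  0.22068125]
[[ 0.044 -0.957 -0.285  0.645]
 [-0.999 -0.043 -0.012 -0.012]
 [-0.001  0.286 -0.958  0.399]
 [ 0.     0.     0.     1.   ]]
```

View pics/w1.png

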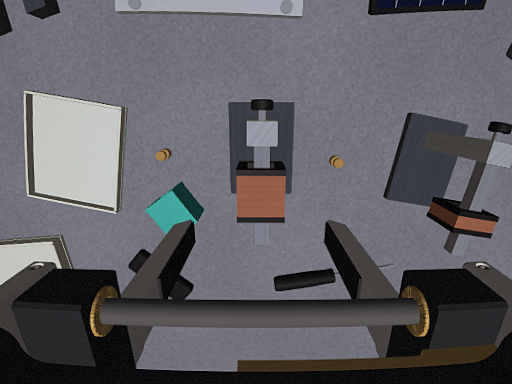

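The wrist view shows the coil's copper top at about (261,195), the bar below it at (262,232) and the post at (262,133). Both fingers straddle the coil symmetrically. I'll measure the coil and bar here to check against the top view.

```bash
python3 - <<'E'
from h import *
f=np.load("w1.npz");p,d=f["p"],f["d"];m=dict(K=f["K"],dist=f["dist"],extrinsics=f["E"])
hsv=cv2.cvtColor(p,cv2.COLOR_RGB2HSV);mk=cv2.inRange(hsv,(0,110,60),(18,255,255)); mk[:,:220]=0;mk[:,310:]=0
c=max(cv2.findContours(mk,cv2.RETR_EXTERNAL,cv2.CHAIN_APPROX_NONE)[0],key=cv2.contourArea)
P=onz(m,cv2.boxPoints(cv2.minAreaRect(c)),.138);print(cv2.minAreaRect(c),P.mean(0).round(4),P.round(4)[:,:2].tolist())
C=cloud(m,d); print("z coil",np.median(C[mk>0],0))
g=p.astype(int).sum(2)
for v in (152,157,226,232,238): print(v,g[v,244:284].tolist())
print(g[215:252,262].tolist())
cv2.imwrite("pics/w1z.png",cv2.resize(p[90:260,190:335,::-1],None,fx=3.5,fy=3.5,interpolation=cv2.INTER_CUBIC))
E
```

```text
((261.0, 196.5), (41.0, 48.0), 90.0) [ 0.5614 -0.017   0.138 ] [[0.582, 0.0077], [0.5841, -0.0397], [0.5407, -0.0428], [0.5385, 0.0068]]
z coil [ 0.56663935 -0.01729012  0.13720379]
152 [176, 187, 206, 193, 184, 184, 194, 199, 182, 217, 353, 396, 375, 375, 373, 379, 368, 366, 375, 395, 389, 381, 380, 380, 401, 379, 130, 177, 188, 189, 185, 183, 174, 180, 181, 174, 195, 190, 178, 188]
157 [186, 186, 205, 191, 185, 201, 188, 183, 175, 213, 345, 392, 370, 378, 376, 378, 364, 369, 379, 384, 391, 390, 366, 374, 403, 383, 125, 177, 191, 173, 183, 184, 179, 183, 193, 187, 196, 187, 181, 192]
226 [378, 376, 378, 351, 353, 357, 364, 368, 366, 356, 343, 399, 391, 386, 384, 388, 390, 401, 392, 397, 376, 388, 390, 409, 387, 324, 363, 376, 375, 373, 369, 375, 376, 371, 358, 363, 356, 377, 389, 382]
232 [347, 340, 349, 351, 346, 353, 372, 371, 379, 371, 344, 402, 391, 390, 388, 390, 394, 395, 390, 394, 380, 389, 393, 411, 401, 344, 365, 363, 377, 373, 376, 376, 381, 372, 371, 371, 373, 373, 366, 368]
238 [375, 365, 360, 356, 357, 359, 365, 362, 362, 358, 334, 409, 390, 392, 391, 389, 395, 401, 406, 385, 387, 387, 396, 398, 412, 353, 362, 366, 369, 362, 356, 366, 364, 356, 350, 368, 370, 374, 367, 369]
[316, 339, 185, 90, 111, 107, 91, 197, 386, 406, 401, 392, 393, 388, 397, 401, 387, 390, 400, 395, 401, 394, 398, 406, 397, 396, 396, 399, 401, 389, 350, 354, 367, 363, 354, 363, 361]
```

View pics/w1z.png

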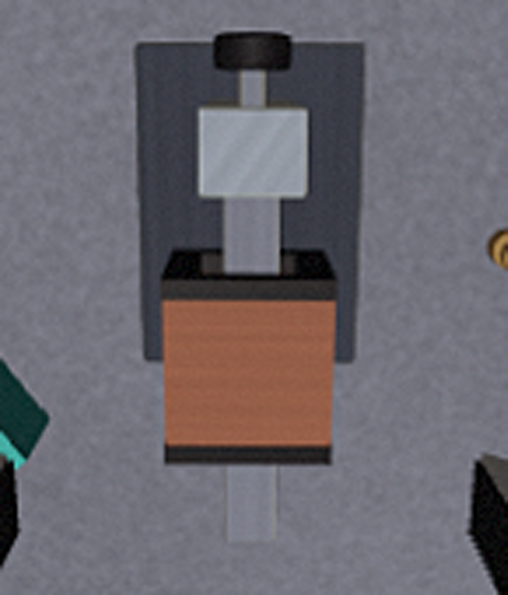

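Wrist view puts the coil at (0.561, −0.017) with its top at z ≈ 0.137. The top view gave (0.560, −0.015), so they agree. Coil and bar are square to the tool, with about 1 mm of lateral offset. Descending and gripping.

Call:
jog_arm --rows '[0,-0.0015,-0.025,0,0,0,0,0,0,-0.025,0,0,0,0,0,0,-0.025,0,0,0,0,0,0,-0.025,0,0,0,0,0,0,-0.025,0,0,0,0,0,0,0,0,0,0,0,0,0,0,0,0,0,0.3]' --squeeze 20

```text
time_s: 2.57
ee_pos: [0.5604, -0.0181, 0.0964]
eef_rot: [-0.097, 1.569, 3.084]
force: [-0.2, 0.6, 0.8]
grip_width: 0.0902
```

Call:
jog_arm --rows '[0,0,0,0,0,0,0.4,0,0,0,0,0,0,0.5,0,0,0,0,0,0,0.6,0,0,0,0,0,0,0.7,0,0,0,0,0,0,0.8,0,0,0,0,0,0,0.8]'

```text
time_s: 3.07
ee_pos: [0.5612, -0.0172, 0.0968]
eef_rot: [-2.973, 1.57, 0.209]
force: [-0.5, 1.9, 0.5]
grip_width: 0.0507
```

Call:
jog_arm --rows '[0,0,0,0,0,0,1,0,0,0,0,0,0,1,0,0,0,0,0,0,1,0,0,0,0,0,0,1]' --squeeze 25

```text
time_s: 3.4
ee_pos: [0.5611, -0.0171, 0.0967]
eef_rot: [-2.843, 1.57, 0.339]
force: [-1.7, 2.4, 5.0]
grip_width: 0.0501
```

Call:
jog_arm --rows '[0,0,0.002,0,0,0,1,0,0,0.002,0,0,0,1,0,0,0.002,0,0,0,1,0,0,0.001,0,0,0,1,0,0,0,0,0,0,1,0,0,0,0,0,0,1]'

```text
time_s: 3.9
ee_pos: [0.561, -0.0173, 0.1034]
eef_rot: [0.17, 1.571, -2.931]
force: [-0.2, 0.4, -1.9]
grip_width: 0.05
```

```bash
python3 - <<'E'
from h import *
m=ctrl.camera_model("wrist");p,d=ctrl.camera("wrist");np.savez("w2.npz",p=p,d=d,K=m["K"],dist=m["dist"],E=m["extrinsics"])
o=ctrl.get_obs();print(o["ee_pos"],o["force"],o["moment"],o["grip_width"])
s,_=ctrl.camera("scene")
cv2.imwrite("pics/w2.png",p[:,:,::-1])
cv2.imwrite("pics/s2.png",cv2.resize(s[150:290,190:360,::-1],None,fx=4,fy=4,interpolation=cv2.INTER_CUBIC))
E
```

```text
[ 0.56099132 -0.0172582   0.10330643] [ 0.95455882  0.47583194 -2.59905901] [0.04622784 0.03674886 0.01404568] 0.05007124291133759
```

View pics/w2.png

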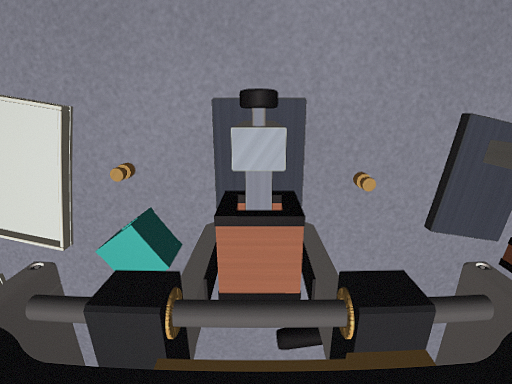

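View pics/s2.png

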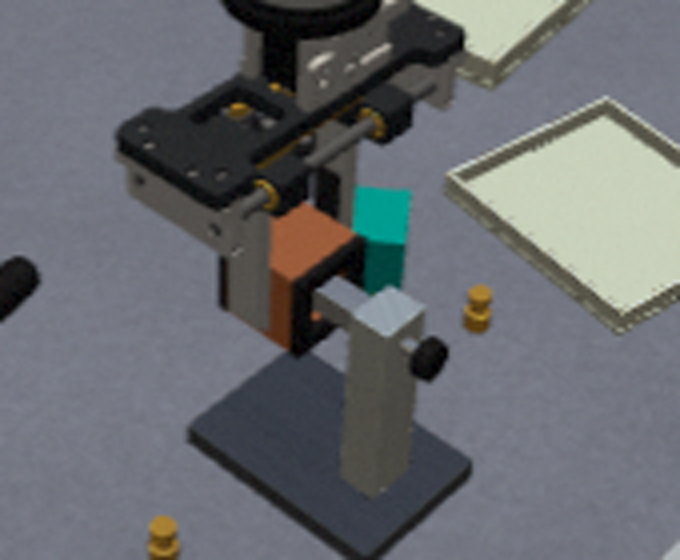

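The coil is lifted: force is about −2.6 N in z, and the bar sits centred in the hole (258 against 260 px). Now I'll slide it off along the bar.

Call:
jog_arm --rows '[-0.008,-0.0003,0,0,0,0,1,-0.008,-0.0003,0,0,0,0,1,-0.008,-0.0003,0,0,0,0,1,-0.008,-0.0003,0,0,0,0,1,-0.008,-0.0003,0,0,0,0,1,-0.008,-0.0003,0,0,0,0,1]'

```text
time_s: 4.5
ee_pos: [0.5121, -0.0191, 0.1035]
eef_rot: [2.962, 1.571, -0.139]
force: [0.4, -1.0, -1.9]
grip_width: 0.0499
```

Call:
jog_arm --rows '[-0.008,-0.0003,0,0,0,0,1,-0.008,-0.0003,0,0,0,0,1,-0.008,-0.0003,0,0,0,0,1,-0.008,-0.0003,0,0,0,0,1,-0.008,-0.0003,0,0,0,0,1,-0.008,-0.0003,0,0,0,0,1,-0.008,-0.0003,0,0,0,0,1,-0.004,0,0,0,0,0,1]'

```text
time_s: 5.17
ee_pos: [0.452, -0.0211, 0.1034]
eef_rot: [-0.158, 1.57, 3.024]
force: [-0.4, 0.4, -1.4]
grip_width: 0.05
```

```bash
python3 - <<'E'
from h import *
p,d=ctrl.camera("wrist")
o=ctrl.get_obs();print(o["ee_pos"],o["force"],o["moment"],o["grip_width"])
cv2.imwrite("pics/w3.png",p[:,:,::-1])
# tray yaw/centre from top (rim-plane and floor)
f=np.load("top.npz");q=f["p"];m=ctrl.camera_model("top")
cv2.imwrite("pics/tray.png",cv2.resize(q[115:200,145:265,::-1],None,fx=6,fy=6,interpolation=cv2.INTER_CUBIC))
E
```

```text
[ 0.45190638 -0.02112347  0.10346914] [-0.47605179 -0.39734156 -2.38267627] [ 0.03488666 -0.0215579  -0.01237726] 0.0496288309054632
```

View pics/w3.png

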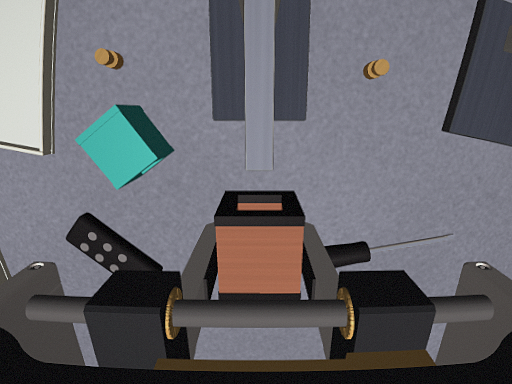

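View pics/tray.png

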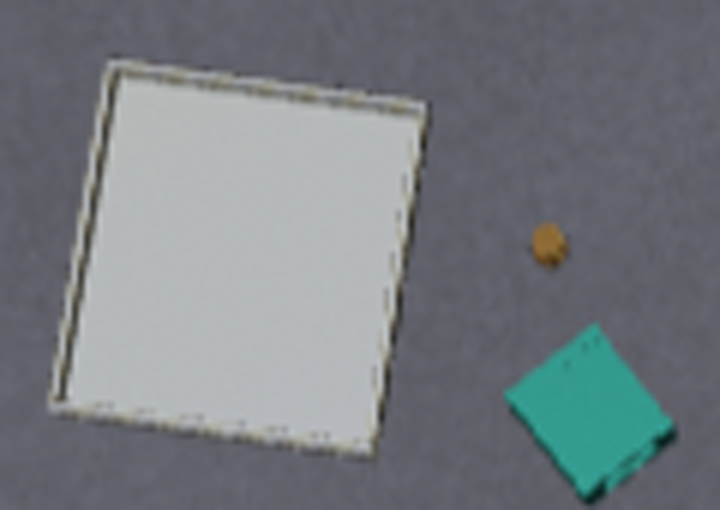

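The wrist view shows the coil clear of the bar tip: its front edge is at v≈191 and the tip at v≈170. In the tray crop, the rim corners are at about (108,60), (428,103), (372,455) and (52,408).

```bash
python3 - <<'E'
from h import *
m=ctrl.camera_model("top")
P=onz(m,[[145+a/6-.4,115+b/6-.4] for a,b in((108,60),(428,103),(372,455),(52,408))],.018)
print(P.round(4)[:,:2].tolist(),P.mean(0),np.linalg.norm(P-np.roll(P,1,0),axis=1), np.degrees(np.arctan2(*(P[0]-P[3])[1::-1])))
f=np.load("scene.npz");ms=ctrl.camera_model("scene")
s=f["p"]
S=onz(ms,[[302,203],[342,177],[386,206],[346,229]],.018);print("scene",S.round(3)[:,:2].tolist(),S.mean(0))
E
```

```text
[[0.6641, 0.3222], [0.6426, 0.1787], [0.4844, 0.2033], [0.5069, 0.3449]] [0.57447557 0.26226293 0.018     ] [0.15883218 0.14509459 0.16016771 0.14334928] -8.231932364752602
scene [[0.514, 0.174], [0.518, 0.335], [0.666, 0.318], [0.646, 0.178]] [0.58594491 0.25129501 0.018     ]
```

The rim measures 159×144 mm against the nominal 160×146, so this is the smaller tray. Its centre is (0.574, 0.262) and its yaw about −8°. Raising the coil and crossing over.

Call:
jog_arm --rows '[0,0,0.01,0,0,0,1,0,0,0.015,0,0,0,1,0,0,0.015,0,0,0,1,0,0,0.01,0,0,0,1,0,0,0.01,0,0,0,1,0.005,0.01,0,0,0,-1,1,0.01,0.02,0,0,0,-1,1,0.01,0.023,0,0,0,-1,1]'

```text
time_s: 5.88
ee_pos: [0.4785, 0.032, 0.164]
eef_rot: [2.916, 1.57, -0.239]
force: [0.8, -0.1, -3.1]
grip_width: 0.0499
```

Call:
jog_arm --rows '[0.01,0.025,0,0,0,-1,1,0.01,0.025,0,0,0,-1,1,0.01,0.025,0,0,0,-1,1,0.01,0.025,0,0,0,-1,1,0.01,0.025,0,0,0,-1,1,0.01,0.025,0,0,0,-1,1,0.01,0.025,0,0,0,-1,1,0.01,0.02,0,0,0,-1,1]'

```text
time_s: 6.55
ee_pos: [0.5583, 0.2287, 0.1635]
eef_rot: [-0.018, 1.57, 2.972]
force: [-0.4, 0.2, -1.9]
grip_width: 0.0501
```

Call:
jog_arm --rows '[0.01,0.02,0,0,0,0,1,0.006,0.013,0,0,0,0,1,0,0,0,0,0,0,1,0,0,0,0,0,0,1,0,0,0,0,0,0,1]'

```text
time_s: 6.97
ee_pos: [0.5738, 0.2593, 0.1633]
eef_rot: [0.68, 1.57, -2.613]
force: [-0.0, -0.1, -2.1]
grip_width: 0.0501
```

```bash
python3 - <<'E'
from h import *
p,d=ctrl.camera("wrist")
o=ctrl.get_obs();print(o["ee_pos"],o["eef_rot"],o["force"],o["grip_width"])
cv2.imwrite("pics/w4.png",p[:,:,::-1])
s,d=ctrl.camera("scene");cv2.imwrite("pics/s4.png",s[:,:,::-1])
E
```

```text
[0.57388066 0.25914958 0.1635275 ] [ 0.7902519   1.57042674 -2.50322275] [-0.04388897  0.68996857 -2.32269581] 0.049905075047856455
```

View pics/w4.png

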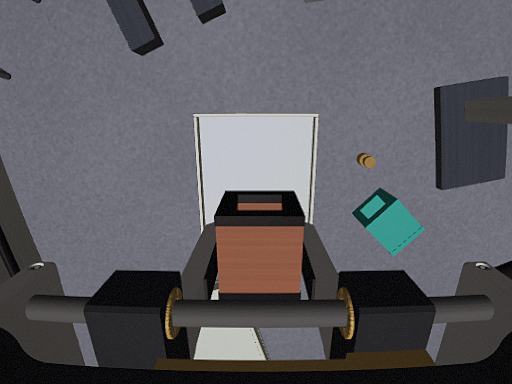

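View pics/s4.png

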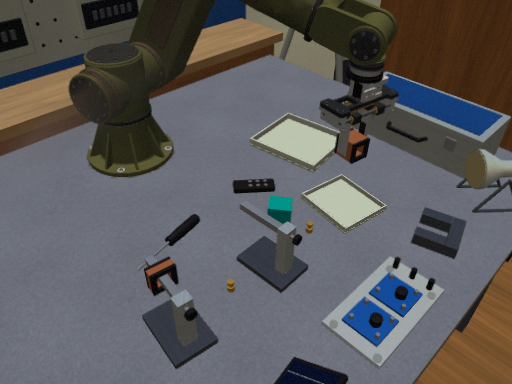

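The coil is centred and square over the small tray, whose walls sit at u≈198 and 316 around the coil at 260. Turquoise part and short coil are untouched. Lowering.

Call:
jog_arm --rows '[0,0.001,-0.015,0,0,0,1,0,0,-0.025,0,0,0,1,0,0,-0.03,0,0,0,1,0,0,-0.03,0,0,0,1,0,0,-0.025,0,0,0,1,0,0,-0.015,0,0,0,1,0,0,-0.005,0,0,0,1,0,0,0,0,0,0,1]'

```text
time_s: 7.73
ee_pos: [0.5736, 0.2602, 0.0177]
eef_rot: [0.537, 1.569, -2.756]
force: [-0.2, -0.3, -1.5]
grip_width: 0.0494
```

Call:
jog_arm --rows '[0,0,-0.002,0,0,0,1,0,0,-0.001,0,0,0,1,0,0,-0.001,0,0,0,1,0,0,0,0,0,0,1]'

```text
time_s: 8.07
ee_pos: [0.5744, 0.261, 0.0152]
eef_rot: [-2.629, 1.57, 0.361]
force: [0.2, -0.5, -3.3]
grip_width: 0.0503
```

Call:
jog_arm --rows '[0,0,-0.0007,0,0,0,1,0,0,-0.0005,0,0,0,1,0,0,0,0,0,0,1]'

```text
time_s: 8.32
ee_pos: [0.5741, 0.2609, 0.0133]
eef_rot: [-2.621, 1.571, 0.369]
force: [0.3, 0.2, -2.3]
grip_width: 0.0497
```

Call:
jog_arm --rows '[0,0,-0.0005,0,0,0,1,0,0,-0.0005,0,0,0,1,0,0,0,0,0,0,1]'

```text
time_s: 8.57
ee_pos: [0.5742, 0.2609, 0.0128]
eef_rot: [-2.678, 1.571, 0.312]
force: [-2.4, -1.1, 5.9]
grip_width: 0.0499
```

Contact: force rose to +6 N at TCP z = 0.0128, where 0.0127 was expected. Opening partway and then retreating straight up.

Call:
jog_arm --rows '[0,0,0,0,0,0,0.45,0,0,0,0,0,0,0.4,0,0,0,0,0,0,0.35,0,0,0,0,0,0,0.3,0,0,0,0,0,0,0.25,0,0,0,0,0,0,0.2]'

```text
time_s: 9.07
ee_pos: [0.5741, 0.2609, 0.0122]
eef_rot: [-1.196, 1.571, 1.794]
force: [0.0, -1.0, 0.6]
grip_width: 0.0738
```

Call:
jog_arm --rows '[0,0,0.003,0,0,0,0.2,0,0,0.007,0,0,0,0.2,0,0,0.02,0,0,0,0.2,0,0,0.03,0,0,0,0.2,0,0,0.03,0,0,0,0.2,0,0,0.03,0,0,0,0.2,0,0,0.03,0,0,0,0.2,0,0,0,0,0,0,0.2]'

```text
time_s: 9.73
ee_pos: [0.5761, 0.2617, 0.1697]
eef_rot: [-2.622, 1.561, 0.368]
force: [0.4, 0.3, 0.9]
grip_width: 0.0753
```

```bash
python3 - <<'E'
from h import *
m=ctrl.camera_model("wrist");p,d=ctrl.camera("wrist")
o=ctrl.get_obs();print(o["ee_pos"],o["force"],o["grip_width"],o["time_s"])
hsv=cv2.cvtColor(p,cv2.COLOR_RGB2HSV);mk=cv2.inRange(hsv,(0,110,60),(18,255,255));mk[250:]=0
c=max(cv2.findContours(mk,cv2.RETR_EXTERNAL,cv2.CHAIN_APPROX_NONE)[0],key=cv2.contourArea)
mm=mk*0;cv2.drawContours(mm,[c],-1,1,-1);Q=cloud(m,d)[mm>0];print(np.median(Q,0),np.percentile(Q[:,2],[5,25,75,95]))
cv2.imwrite("pics/w5.png",p[:,:,::-1])
s,d=ctrl.camera("scene");cv2.imwrite("pics/s5.png",s[:,:,::-1])
E
```

```text
[0.57526742 0.26133405 0.16635219] [-0.56195584 -0.27794989 -0.20750986] 0.0751995898906087 9.7833
[0.57531708 0.26032196 0.05304539] [0.05198215 0.05261071 0.05350142 0.05415313]
```

View pics/w5.png

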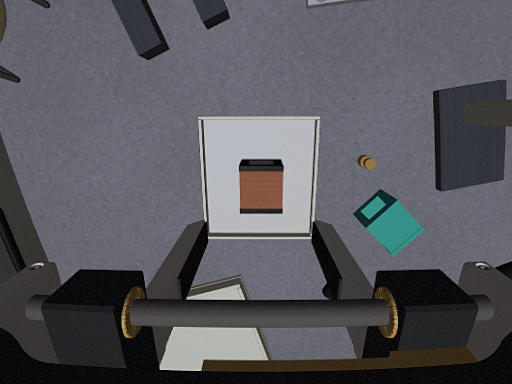

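View pics/s5.png

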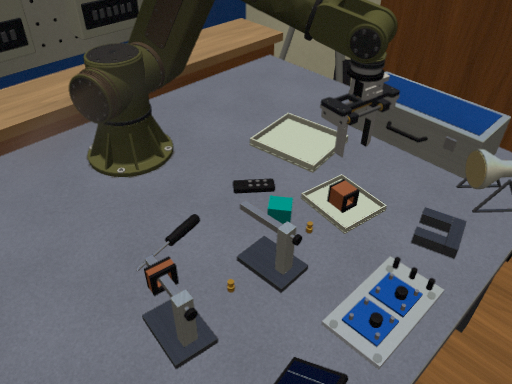

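The coil lies flat in the centre of the small tray, at about (262,186) in the wrist view. Its top is at z = 0.053, against 0.054 nominal. The short coil still hangs on its bar at scene pixel (160,274). Handing in.

```bash
python3 -c "
from station import ctrl
print(ctrl.hand_in())"
```

```text
the job is handed in; nothing more can be done
None
```

The longer coil is off its bar and lying flat on the floor of the smaller tray, and I handed the job in at about 9.8 s of the 43 s allowed.

I gripped the coil by its sides and lifted it 7 mm so the bar was centred in the hole. I then slid it off the free end, carried it over and lowered it until it touched the tray floor (about 6 N) before letting go.

**Last checks:**
- **Position:** the coil is at about (0.575, 0.260); the top view put the tray centre at (0.574, 0.262).
- **Height:** its top is level at z ≈ 0.053 m, where 0.054 m is expected for lying flat.
- **Robot:** the gripper was open and had backed off about 0.15 m above the tray, reading no significant force.
- **Other parts:** the shorter coil still hangs on its bar, and the turquoise look-alike and the larger tray were not touched.

**Disagreements:** before the grasp, the top and wrist cameras differed by about 2 mm on the coil's y position, which is within the calibration error. A rough tray estimate from the scene camera was about 15 mm off the top-view one. I used the top-view figure because its rim size (159 x 144 mm) matched the nominal 160 x 146 mm, and the final wrist picture shows the coil well inside the tray. No checks failed.

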